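# Let off the ratchet clamp on the battery bench

### The arm

A 6-joint arm with a two-finger parallel gripper is mounted at the origin on the work surface. World frame = base frame: x ahead of the robot, y to its left, z up, the work surface at z = 0. Lengths are in mm, angles in rad, forces in N, time in s.
With the tool pointing down it reaches from about 275 to 750 mm from the base axis. Payload 10.2 kg.
Tool frame: the origin (TCP) lies between the finger pads; the fingertips stand ctrl.tips_ahead ahead of it and the grasp point (between the pads) lies 8 mm behind it (ctrl.tips_ahead is the distance from the TCP to the fingertips, in mm); z points along the fingers, y is the direction in which the jaws open and shut (so a half turn about z gives the same grasp; the last joint's range is limited). The gripper opens to 85 mm and grips with 20 to 120 N. Pads are 22 mm wide; open, the fingers measure 114 mm over their backs; the gripper's body (76 mm by 85 mm) begins 54 mm behind the grasp point. The pads swing forward as they close: fully open they stand 13 mm farther back than shut.
Start: joints at [-1.404, 0.313, 1.498, -0, 1.331, -0.223], TCP at [199.49, -485.629, 242.294] pointing down, gripper open.
Joint ranges: [-2.94, 2.94], [-0.97, 2.17], [0.19, 2.56], [-1.23, 4.37], [0.02, 3.11], [-2.88, 2.88]. Speed limits (rad/s): [2.39, 2.39, 3.01, 3.14, 3.14, 3.14].

### API

Orientations are given as a unit quaternion [w, x, y, z].
In Python, from rig import ctrl gives the robot as it stands. The module is installed in compiled form; this text tells all that it offers.
- The arm moves only by the tool move_arm, never from a script. Its argument "motion" is a list of rows, each an object with "offset": the shift along the tool's x, y, z in m, a list of three; "angular": the turn, a rotation vector about the tool's x, y, z in degrees, a list of three; "jaw": the finger opening in m, from 0 to 0.0854. In form: [{"offset": [tx, ty, tz], "angular": [ax, ay, az], "jaw": jaw}, ...]. A call has 1 to 5 rows; each row is the pose to reach, as a shift and turn from the pose commanded when the call began, along the tool's axes at that moment; what a row does not reach only later rows make up. A row lasts 1/8 s, in which the tool goes at most 62.5 mm and 10.7 degrees, less where a joint would pass 70% of its speed; a pose out of reach is approached as far as the arm can. A call with a gripper value outside its range is refused whole. The fingers move at their own pace and stop on an object; "squeeze" is the grip in N (left out, the last holds). Time passes only in rows, so rows that repeat a pose let the fingers close. It gives the time, the measured TCP pose, the force and the opening at its end, in the units of the state.
- ctrl.sense(): the state, without advancing time (a new reading comes with each control period).
- ctrl.capture(name): name is "scene" or "top" or "wrist"; returns a dict with "img" (400x640x3 uint8, red, green, blue), "intrinsics" (3x3 intrinsics, pixels), "rvec" (rotation vector, rad) and "tvec" (3), from world to camera coordinates, as OpenCV has them. Camera axes: x right, y down, z forward; pixel columns grow to the right and rows downward; lengths in mm; the calibration is good to about 2 mm. A picture is of the moment at which its call begins. There is no depth.
- ctrl.finish_job(): hands the job in, once; it reports no verdict.
The state is a dict: "time_s": time; "joints": joint angles; "dq": joint speeds; "tau": joint torques, N m; "eef_pos": TCP position; "ee_rot": TCP orientation; "force": force on the tool from outside, world axes, zero at the start; "wrist_torque": the same for the moment, N m; "grip_width": opening from 0.0 (shut) to 1.0 (fully open).
Only numpy, scipy, OpenCV 4.12 (cv2) and the standard library are available. Lean on these libraries where they do the work, as an engineer would, in place of code of your own. Each camera call takes 0.05 s, during which the arm holds its last target. There are 200 camera calls.

### The job

Let the ratchet clamp off the battery case: flick the spring lever of the pawl over to its release side, then wind the crank on against the load just far enough for the jammed pawl to spring clear of the ratchet wheel, and ease the drum back by the crank, under control all the way, until the clamp plate is fully home. The drum must never fly back, the plate must not be squeezed hard against the case, and the lever stays on its release side with everything else left where it is.

Things in the scene. Friction and masses are not known exactly. Their poses are not given: they have to be found in the camera images.
- clamp: the ratchet clamp on its grey base plate 310 x 280 x 12 mm (x -67 to 243, y -132 to 148 mm), fixed to the bench. Origin on the bench, on the vertical drum axis; x points from the drum to the battery case (away from the robot), y left, z up. Angles below: about z, counter-clockwise from x. Far end: fence, 87 mm high. Spring housing, 39 mm high, along x at y -66, x -45 to 40 mm
- drum_axis (a point): point on the vertical axis of the drum, 90 mm above the bench; around it turn the toothed drum, the ratchet wheel above it and the crank on top. Counter-clockwise from above winds on. By a rack the drum moves the clamp plate 20 mm per rad; from the held position it turns back 1.53 rad until the plate is home
- wheel_top (a point): centre of the ratchet wheel's top, 42 mm above the bench; steel, 16 saw teeth, 82 mm across. A return spring drives drum and wheel clockwise: 0.6 Nm when wound (8 N at the crank grip), 0.4 Nm at home (5 N). There is no brake: with the pawl off and the crank let go, the drum flies back
- crank_grip (a point): middle of the upright crank grip, a black cylinder 24 mm across, 45 mm tall (68 to 113 mm above the bench), spinning freely on its pin 75 mm from the drum axis. At the start it stands on the robot's side of the drum, at about 185 to 250 degrees
- crank_arm (a point): top of the crank arm (steel, 18 mm wide, top 66 mm above the bench), midway from axis to grip. The arm sits on the drum at an unknown index (0.2 rad either way) and with up to 0.8 rad of loose play: turned counter-clockwise it swings idle (under 1 N) until the play is used up, then it takes the load. When the plate is home, going on clockwise it swings idle again
- lever (a joint): angle of the spring lever (rad): 0 = engaged (start), 0.65 = release side, end stop; grows clockwise from above. It stays where it is left and takes 4 to 6 N at its post. Engaged, its spring presses the pawl into the wheel; on the release side the spring pulls the pawl outward
- lever_post (a point): top centre of the lever's upright round steel post, 12 mm across, from the lever arm (52 mm above the bench) up to 89.5 mm. It turns about pawl_pivot at 50 mm radius: at 100 degrees when engaged, at 63 degrees when released, so it is pushed away from the robot. The post is free on its robot side
- pawl_pivot (a point): vertical pivot axis of lever and pawl, at x 45, y 48 mm of the clamp; the point is 50 mm above the bench
- pawl_tip (a point): top of the nose of the pawl (dark steel bar, 50 mm long, top 41 mm above the bench). In plan 40 mm from the drum axis when engaged, about 55 to 60 mm once sprung clear. With the lever released the load still jams it behind its tooth until the drum is wound on about 0.06 rad (5 mm at the grip after the play is used up); then it snaps out
- plate: the steel clamp plate (10 mm thick, 120 mm wide, top 73 mm above the bench) with its rack, sliding along the clamp's x axis. Its origin lies on the bench, on the drum axis when the plate is home
- plate_face (a point): top centre of the plate's face towards the battery case. At the start about 30.5 mm from home and 2.6 mm short of the case: winding the drum on 0.13 rad (10 mm at the grip after the play is used up) brings the plate onto the case, and then the force grows fast
- plate_home (a point): where plate_face stands when the plate is fully home; 105 mm from the drum axis along the clamp's x, axes as clamp. The plate is off home by the distance along x from here to plate_face
- battery: the battery case, a black plastic block 73 x 140 x 80 mm (0.9 kg) with a carrying handle on top, standing on the clamp plate against its fence; origin under its centre. It is not to be squeezed or shifted
- cog: bystander: steel sprocket, 60 mm across, 12 mm high, lying on the clamp's base plate left of the case; origin under its centre
- spanner: bystander: steel spanner, 150 mm long, lying on the base plate at its right edge; origin under its middle
- tape: bystander: cardboard tape core, 100 mm across, 45 mm high; origin under its centre
- screw_jar: bystander: jar of 60 mm diameter, 85 mm high; origin under its centre
- carton: bystander: small carton 130 x 100 x 90 mm; origin under its centre
- driver: bystander: screwdriver, 190 mm long, lying; origin under its middle
- mug: bystander: white mug, 80 mm across, 90 mm high; origin under its centre

How it is judged (in metres and radians):
On the way, in this order (a step that is already met when the one before it is completed fails the run):
1. the lever is over on its release side, the plate still held forward (value of joint lever above 0.5 rad and x of plate_face in the frame of plate_home above 0.026 m), for 0.1 s.
2. the pawl has sprung clear of the wheel while the crank holds the plate forward (horizontal distance between pawl_tip and drum_axis above 0.05 m and x of plate_face in the frame of plate_home above 0.022 m), for 0.2 s.
At the end, for the whole second after the job is handed in: the clamp plate is within 2 mm of its home position and at rest, the lever is on its release side (over 0.5 rad) with the pawl clear of the wheel (its nose more than 50 mm from the drum axis), the battery case is within 8 mm of where it was (x of plate_face in the frame of plate_home below 0.002 m and linear speed of plate below 0.01 m/s and horizontal distance between pawl_tip and drum_axis above 0.05 m and value of joint lever above 0.5 rad and distance of battery from where it was at the start of the episode below 0.008 m); the robot touches nothing.
It fails at once if the drum flies back: the plate moves faster than 100 mm/s (linear speed of plate above 0.1 m/s).
It fails at once if the plate squeezes the battery case with more than 30 N (contact force between plate and battery above 30 N).
It fails at once if the battery case is shifted by more than 15 mm (distance of battery from where it was at the start of the episode above 0.015 m).
It fails at once if a bystander is moved by more than 30 mm (distance of any of cog, spanner, tape, screw_jar, carton, driver, mug from where it was at the start of the episode above 0.03 m).
It also fails if it takes over 72 s, if anything falls off the work surface, if the arm or the gripper's body presses on something with over 40 N, if the wrist force passes 120 N, or if a joint passes its speed limit or range.

## Working session

There is one attempt and no reset: what is moved stays moved. The work goes in short steps, Python scripts to look and compute and a tool call to move; the robot and the scene stay as the last step left them, time stands still between calls to the robot, and variables do not carry over. Pictures are saved under pics/ and viewed, about 8 in all and at most 12, crops included, and the job is handed in when it is done.

Besides the shell and the picture viewer there is one more tool, called after ">>>" as a command line: name --argument value ..., lists and objects as JSON in quotes. move_arm: Moves the arm, as the interface text tells. Its arguments: {"type":"object","properties":{"motion":{"type":"array","items":{"type":"object","properties":{"offset":{"type":"array","items":{"type":"number"}},"angular":{"type":"array","items":{"type":"number"}},"jaw":{"type":"number"}}}},"squeeze":{"type":"number"}},"required":["motion"]}

```bash
mkdir -p pics; cat > h.py <<'E'
from rig import ctrl
import numpy as np, cv2
def cap(n,f=None):
    c=ctrl.capture(n)
    if f: cv2.imwrite('pics/'+f,c['img'][:,:,::-1])
    return c
def ray(c,u,v,z):
    R=cv2.Rodrigues(np.array(c['rvec'],float))[0];t=np.array(c['tvec'],float).ravel()
    d=R.T@np.linalg.inv(np.array(c['intrinsics']))@[u,v,1];o=-R.T@t
    return o+d*(z-o[2])/d[2]
def proj(c,P):
    return cv2.projectPoints(np.array(P,float).reshape(-1,1,3),np.array(c['rvec'],float),np.array(c['tvec'],float),np.array(c['intrinsics'],float),None)[0].reshape(-1,2)
E
python3 - <<'E'
from h import *
import pickle
s=ctrl.sense();print(s,ctrl.tips_ahead)
d={}
for n in("top","scene"):
    d[n]=cap(n,n+'1.png')
    c=d[n];R=cv2.Rodrigues(np.array(c['rvec'],float))[0];print(n,-R.T@np.array(c['tvec']).ravel(),c['intrinsics'])
pickle.dump(d,open('d.pkl','wb'))
E
```

```text
{'time_s': 0.0, 'joints': array([-1.40434049e+00,  3.13473287e-01,  1.49844451e+00,  1.96436597e-05,
        1.33098921e+00, -2.23405552e-01]), 'dq': array([-1.25449299e-03, -2.90800309e-04,  6.61546278e-04, -7.10423968e-04,
        6.36980354e-05, -1.07419169e-03]), 'tau': array([ 9.68833738e-04, -4.12261963e+01, -2.59747320e+01, -1.49084399e-04,
        4.06236053e-03,  4.19962612e-05]), 'eef_pos': array([ 199.48108438, -485.36480566,  241.72035399]), 'ee_rot': array([-6.56636449e-04,  9.81061337e-01,  1.93696207e-01,  2.82457836e-05]), 'force': array([-0.54604123,  0.73490276,  0.53997969]), 'wrist_torque': array([-0.01795808, -0.01388406,  0.0222989 ]), 'grip_width': 1.0023027152729043} 11.0
top [ 420.56892193  -12.30425057 1480.10047057] [[431.90720463   0.         320.22346352]
 [  0.         431.90720463 186.3784161 ]
 [  0.           0.           1.        ]]
scene [1311.67979501   71.55905717  940.546652  ] [[430.52903201   0.         323.11081977]
 [  0.         430.52903201 207.96190825]
 [  0.           0.           1.        ]]
```

View pics/top1.png

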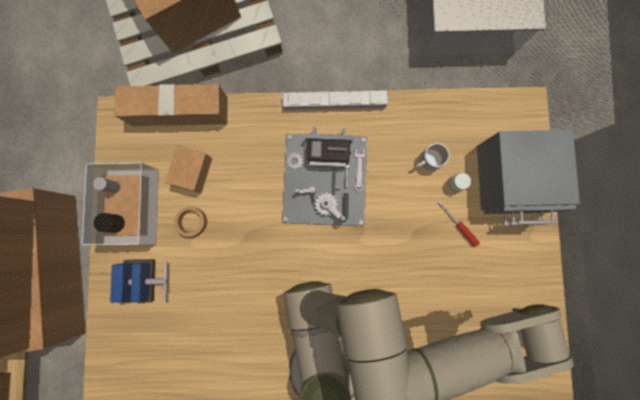

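View pics/scene1.png

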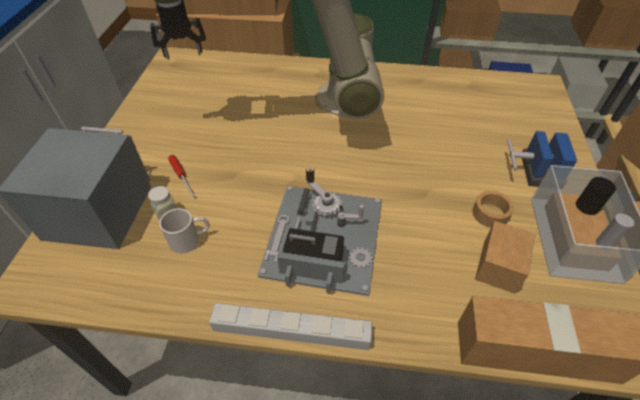

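The base plate shows at about (283–367, 133–226) in the top view. In the scene view the crank grip is at about (310,175) and the lever post at about (360,210). I'll zoom in on both.

```bash
python3 - <<'E'
from h import *
import pickle
d=pickle.load(open('d.pkl','rb'))
a=d['top']['img'][125:232,275:375,::-1];b=d['scene']['img'][160:295,255:390,::-1]
a=cv2.resize(a,(400,428),interpolation=cv2.INTER_CUBIC);b=cv2.resize(b,(400,400),interpolation=cv2.INTER_CUBIC)
o=np.zeros((428,800,3),np.uint8);o[:,:400]=a;o[:400,400:]=b
cv2.imwrite('pics/crop1.png',o)
im=d['top']['img'];hsv=cv2.cvtColor(im,cv2.COLOR_RGB2HSV)
m=(hsv[...,1]<70).astype(np.uint8);m[:120]=0;m[235:]=0;m[:,:270]=0;m[:,385:]=0
m=cv2.morphologyEx(m,cv2.MORPH_OPEN,np.ones((7,7)))
cs=max(cv2.findContours(m,0,2)[0],key=cv2.contourArea);r=cv2.minAreaRect(cs);bx=cv2.boxPoints(r);print(r)
for p in bx: print(p,ray(d['top'],*p,12).round(1))
E
```

```text
((324.5969543457031, 178.8680419921875), (82.00623321533203, 90.04339599609375), 2.602562189102173)
[281.5918  221.98145] [487.2 136.2  12. ]
[285.68048 132.03091] [799.7 119.5  12. ]
[367.6021  135.75464] [ 780.1 -165.2   12. ]
[363.51343 225.70517] [ 469.2 -141.2   12. ]
```

View pics/crop1.png

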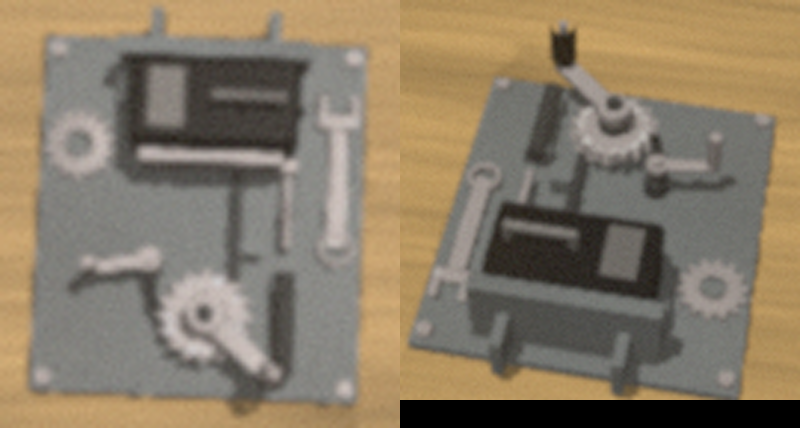

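The crop shows the hub at crop (204,313), the grip end of the crank at about (268,372), and the lever post at (88,265). In the scene half, the grip is at (563,30) and the post top at (716,136). Next I fit the pose.

```bash
python3 - <<'E'
from h import *
import pickle
from scipy.optimize import least_squares
d=pickle.load(open('d.pkl','rb'));T,S=d['top'],d['scene']
# pixel centre correction for resize
t=lambda u,v:((u+.5)/4-.5+275,(v+.5)/4-.5+125)
k=400/135
s=lambda u,v:((u-400+.5)/k-.5+255,(v+.5)/k-.5+160)
C=np.array([[-67,148],[243,148],[243,-132],[-67,-132]],float)
P1=np.array([ray(T,*t(*p),12) for p in[(30,393),(47,37),(367,47),(355,403)]])
P2=np.array([ray(S,*s(*p),12) for p in[(773,118),(738,397),(413,347),(497,80)]])
for P in(P1,P2):
    print(P.round(1).tolist())
    f=lambda x:((C@np.array([[np.cos(x[2]),np.sin(x[2])],[-np.sin(x[2]),np.cos(x[2])]])+x[:2])-P[:,:2]).ravel()
    r=least_squares(f,[500,0,0]);print('pose',r.x.round(3),r.fun.round(1))
print('hub',ray(T,*t(204,313),70))
for n,a,b,z in[('grip',(268,372),(563,27),113),('post',(88,265),(716,136),89.5),('pivot',(150,258),(656,163),56)]:
    print(n,ray(T,*t(*a),z).round(1),ray(S,*s(*b),z).round(1))
E
```

```text
[[484.2, 134.4, 12.0], [793.1, 117.1, 12.0], [778.0, -160.9, 12.0], [470.4, -140.8, 12.0]]
pose [ 5.43089e+02 -1.55320e+01 -5.70000e-02] [ 0.4  1.7  1.   1.3  0.2 -0.3 -1.7 -2.8]
[[491.1, 137.3, 12.0], [796.0, 121.0, 12.0], [783.6, -151.2, 12.0], [476.1, -135.3, 12.0]]
pose [ 5.4839e+02 -1.0477e+01 -5.2000e-02] [-2.   3.4  2.7  3.8  0.7 -3.6 -1.4 -3.6]
hub [544.18842023 -14.54079301  70.        ]
grip [492.7 -64.1 113. ] [494.5 -64.6 113. ]
post [583.4  78.7  89.5] [586.8  83.3  89.5]
pivot [592.1  29.3  56. ] [596.6  32.8  56. ]
```

>>> move_arm --motion '[{"offset": [0.054,-0.039,0],"angular": [0,0,4.5],"jaw": 0},{"offset": [0.108,-0.078,0],"angular": [0,0,9],"jaw": 0},{"offset": [0.162,-0.117,0],"angular": [0,0,13.5],"jaw": 0},{"offset": [0.217,-0.156,0],"angular": [0,0,18],"jaw": 0},{"offset": [0.271,-0.195,0],"angular": [0,0,22.3],"jaw": 0}]' --squeeze 40

```text
time_s: 0.72
eef_pos: [365.4, -218.5, 242.2]
ee_rot: [-0.0, 1.0, -0.001, 0.0]
force: [1.3, -1.2, 0.2]
grip_width: 0.001
```

>>> move_arm --motion '[{"offset": [0.035,-0.057,0.0],"angular": [0,0,0],"jaw": 0},{"offset": [0.07,-0.113,0.0],"angular": [0,0,0],"jaw": 0},{"offset": [0.106,-0.17,0.0],"angular": [0,0,0],"jaw": 0},{"offset": [0.142,-0.227,0.03],"angular": [0,0,0],"jaw": 0},{"offset": [0.177,-0.283,0.07],"angular": [0,0,0],"jaw": 0}]'

```text
time_s: 1.35
eef_pos: [525.1, 36.7, 190.0]
ee_rot: [0.0, 1.0, 0.001, 0.001]
force: [1.1, -0.7, -0.2]
grip_width: -0.001
```

>>> move_arm --motion '[{"offset": [0,0,0.0],"angular": [0,0,0],"jaw": 0},{"offset": [0,0,0.0],"angular": [0,0,0],"jaw": 0}]'

```text
time_s: 1.6
eef_pos: [524.0, 34.3, 190.6]
ee_rot: [0.0, 1.0, 0.0, -0.0]
force: [0.8, -0.5, 0.3]
grip_width: 0.001
```

>>> move_arm --motion '[{"offset": [0.029,-0.046,0.02],"angular": [0,0,0],"jaw": 0},{"offset": [0.029,-0.046,0.05],"angular": [0,0,0],"jaw": 0},{"offset": [0.029,-0.046,0.085],"angular": [0,0,0],"jaw": 0},{"offset": [0.029,-0.046,0.117],"angular": [0,0,0],"jaw": 0},{"offset": [0.029,-0.046,0.117],"angular": [0,0,0],"jaw": 0}]'

```text
time_s: 2.22
eef_pos: [552.2, 79.5, 72.7]
ee_rot: [-0.0, 1.0, -0.001, -0.001]
force: [0.0, 0.2, 0.6]
grip_width: 0.0
```

```bash
python3 - <<'E'
from h import *
c=cap('scene');w=cap('wrist')
b=cv2.resize(c['img'][140:300,250:400,::-1],(450,480),interpolation=cv2.INTER_CUBIC)
o=np.zeros((480,800,3),np.uint8);o[:,:450]=b;o[:219,450:]=cv2.resize(w['img'],(350,219))[:,:,::-1]
cv2.imwrite('pics/c2.png',o);print(ctrl.sense()['force'],ctrl.sense()['eef_pos'])
E
```

```text
[-0.21216922  0.24409278  0.76985779] [553.83582846  79.83314729  75.12227602]
```

View pics/c2.png

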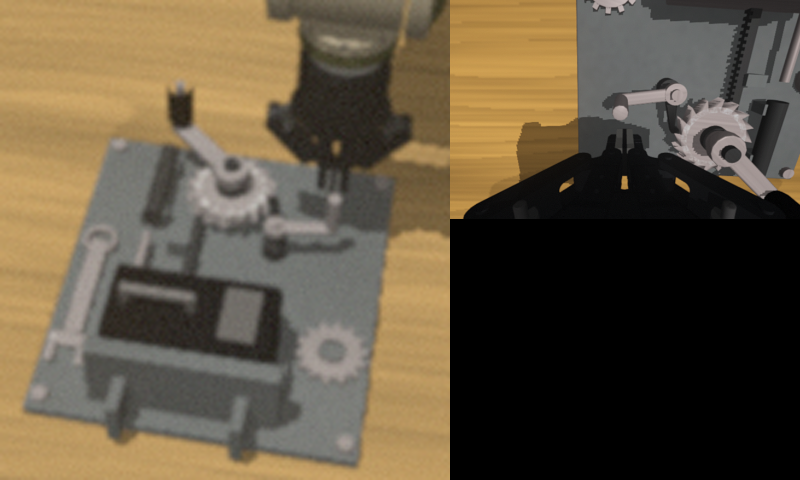

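The fingers stand directly on the robot side of the post, which is in line at wrist image (311,207). I'll push the lever.

>>> move_arm --motion '[{"offset": [0.01,0,0.0],"angular": [0,0,0],"jaw": 0},{"offset": [0.018,0,0.0],"angular": [0,0,0],"jaw": 0},{"offset": [0.025,0,0.0],"angular": [0,0,0],"jaw": 0},{"offset": [0.031,0,0.0],"angular": [0,0,0],"jaw": 0},{"offset": [0.036,0.001,0.0],"angular": [0,0,0],"jaw": 0}]'

```text
time_s: 2.95
eef_pos: [589.2, 80.0, 73.3]
ee_rot: [-0.0, 1.0, 0.0, -0.0]
force: [-5.5, 2.8, 3.7]
grip_width: 0.002
```

>>> move_arm --motion '[{"offset": [0.003,0.001,0.0],"angular": [0,0,0],"jaw": 0},{"offset": [0.006,0.002,0.0],"angular": [0,0,0],"jaw": 0},{"offset": [0.008,0.003,0.0],"angular": [0,0,0],"jaw": 0},{"offset": [0.009,0.003,0.0],"angular": [0,0,0],"jaw": 0}]'

```text
time_s: 3.45
eef_pos: [597.8, 76.9, 73.0]
ee_rot: [-0.0, 1.0, 0.0, -0.001]
force: [-5.7, 1.3, 2.9]
grip_width: -0.003
```

```bash
python3 - <<'E'
from h import *
w=cap('wrist','w3.png')
print(ctrl.sense()['force'],ctrl.sense()['eef_pos'])
E
```

```text
[-5.8524278   1.55023183  2.29761009] [597.81299136  76.88876057  72.98507965]
```

View pics/w3.png

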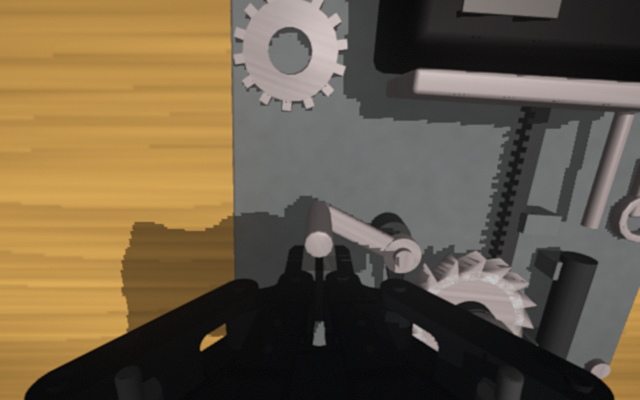

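The post is in front of the fingers at (319,243) and the pivot at (403,255). The lever is well over, so I'll measure its angle.

```bash
python3 - <<'E'
from h import *
w=cap('wrist')
p=ray(w,319,243,89.5);q=ray(w,403,254,58);print(p,q,np.hypot(*(p-q)[:2]))
a=np.degrees(np.arctan2(*(p-q)[1::-1]))+3.15
print(a,np.radians(100-a))
E
```

```text
[614.97396934  76.14820169  89.5       ] [594.60480823  33.19765793  58.        ] 47.535796338915034
67.77749947504657 0.5623887273860386
```

>>> move_arm --motion '[{"offset": [0.002,0.001,0.0],"angular": [0,0,0],"jaw": 0},{"offset": [0.004,0.002,0.0],"angular": [0,0,0],"jaw": 0},{"offset": [0.004,0.002,0.0],"angular": [0,0,0],"jaw": 0}]'

```text
time_s: 3.92
eef_pos: [600.1, 75.9, 72.9]
ee_rot: [-0.001, 1.0, 0.001, -0.003]
force: [-15.5, 5.3, 7.9]
grip_width: -0.001
```

End stop reached (the force jumped). I'll back off, lift and take a wrist view of the grip.

>>> move_arm --motion '[{"offset": [-0.02,0,0.0],"angular": [0,0,0],"jaw": 0},{"offset": [-0.04,0,-0.02],"angular": [0,0,0],"jaw": 0},{"offset": [-0.06,0,-0.07],"angular": [0,0,-9],"jaw": 0.03},{"offset": [-0.09,0.04,-0.11],"angular": [0,0,-18],"jaw": 0.06},{"offset": [-0.13,0.08,-0.12],"angular": [0,0,-27],"jaw": 0.06}]'

```text
time_s: 4.55
eef_pos: [472.9, -6.6, 195.7]
ee_rot: [0.002, 0.972, 0.237, 0.003]
force: [0.2, -0.9, -0.0]
grip_width: 0.637
```

>>> move_arm --motion '[{"offset": [0,0,0.0],"angular": [0,0,-9],"jaw": 0.06},{"offset": [0,0,0.0],"angular": [0,0,-18],"jaw": 0.06},{"offset": [0,0,0.0],"angular": [0,0,-18],"jaw": 0.06}]'

```text
time_s: 4.92
eef_pos: [472.7, -5.6, 193.5]
ee_rot: [0.001, 0.924, 0.382, 0.001]
force: [-0.9, -0.5, -0.1]
grip_width: 0.704
```

```bash
python3 - <<'E'
from h import *
w=cap('wrist','w4.png');s=ctrl.sense()
print(s['eef_pos'],s['ee_rot'],s['force'],s['grip_width'],proj(w,[[493.5,-64.3,113],[545,-14,66]]))
E
```

```text
[472.57307912  -5.50761288 193.43406313] [3.59774872e-04 9.24394429e-01 3.81437659e-01 3.51725754e-04] [-0.27094838  0.1070032   0.23081335] 0.7027422391003447 [[395.09906219 242.41476317]
 [388.41888101 136.55603418]]
```

View pics/w4.png

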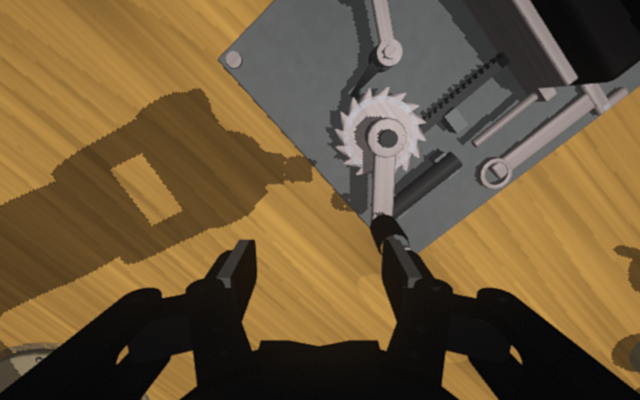

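The lever is still over. The hub is at (388,137), which matches the predicted axis, and the arm runs towards the grip near (383,222). Next is the arm angle.

```bash
python3 - <<'E'
from h import *
w=cap('wrist')
for h in((388,137),):
  a=ray(w,*h,68)
  for p in((383,190),(383.5,205)):
    b=ray(w,*p,66);th=np.arctan2(*(b-a)[1::-1]);print(a,b,np.degrees(th)%360,a[:2]+75*np.array([np.cos(th),np.sin(th)]))
E
```

```text
[544.18961769 -13.51171626  68.        ] [511.7456164  -44.11904676  66.        ] 223.33145896364408 [489.63491088 -64.97805443]
[544.18961769 -13.51171626  68.        ] [503.10828113 -54.35174173  66.        ] 224.83122757635783 [491.00062354 -66.38827914]
```

>>> move_arm --motion '[{"offset": [-0.015,0.028,0],"angular": [0,0,0],"jaw": 0.06},{"offset": [-0.029,0.056,0.0],"angular": [0,0,0],"jaw": 0.06},{"offset": [-0.029,0.056,0.04],"angular": [0,0,0],"jaw": 0.06},{"offset": [-0.029,0.056,0.08],"angular": [0,0,0],"jaw": 0.06},{"offset": [-0.029,0.056,0.108],"angular": [0,0,0],"jaw": 0.06}]'

```text
time_s: 5.65
eef_pos: [491.0, -65.3, 83.7]
ee_rot: [-0.0, 0.924, 0.382, -0.0]
force: [1.4, -0.6, -0.2]
grip_width: 0.7
```

>>> move_arm --motion '[{"offset": [0,0,0.0],"angular": [0,0,0],"jaw": 0.04},{"offset": [0,0,0.0],"angular": [0,0,0],"jaw": 0.03},{"offset": [0,0,0.0],"angular": [0,0,0],"jaw": 0.02},{"offset": [0,0,0.0],"angular": [0,0,0],"jaw": 0.015},{"offset": [0,0,0.0],"angular": [0,0,0],"jaw": 0.015}]' --squeeze 40

```text
time_s: 6.28
eef_pos: [491.9, -65.7, 86.5]
ee_rot: [0.001, 0.924, 0.383, 0.001]
force: [-1.1, -0.5, 6.9]
grip_width: 0.269
```

Gripped (opening 23 mm). Now I wind counter-clockwise in small steps, watching the tangential force.

>>> move_arm --motion '[{"offset": [0,0.003,0],"angular": [0,0,0],"jaw": 0.015},{"offset": [0.0002,0.006,0],"angular": [0,0,0],"jaw": 0.015},{"offset": [0.0002,0.006,0],"angular": [0,0,0],"jaw": 0.015}]'

```text
time_s: 6.65
eef_pos: [496.5, -69.8, 86.5]
ee_rot: [0.001, 0.924, 0.383, 0.001]
force: [0.7, -0.6, 6.6]
grip_width: 0.27
```

>>> move_arm --motion '[{"offset": [0.0003,0.003,0],"angular": [0,0,0],"jaw": 0.015},{"offset": [0.0007,0.006,0],"angular": [0,0,0],"jaw": 0.015},{"offset": [0.0007,0.006,0],"angular": [0,0,0],"jaw": 0.015}]'

```text
time_s: 7.02
eef_pos: [500.1, -72.8, 86.2]
ee_rot: [-0.001, 0.924, 0.383, -0.0]
force: [-5.4, 2.8, 10.4]
grip_width: 0.268
```

>>> move_arm --motion '[{"offset": [0.0001,0.001,0],"angular": [0,0,0],"jaw": 0.015},{"offset": [0.0001,0.001,0],"angular": [0,0,0],"jaw": 0.015}]'

```text
time_s: 7.28
eef_pos: [500.7, -73.2, 86.2]
ee_rot: [-0.001, 0.924, 0.383, -0.0]
force: [-5.8, 3.8, 9.8]
grip_width: 0.269
```

```bash
python3 - <<'E'
from h import *
c=cap('scene');t=cap('top');w=cap('wrist');s=ctrl.sense();print(s['force'],s['eef_pos'])
cv2.imwrite('pics/wA.png',w['img'][:,:,::-1])
E
```

```text
[-6.37815628  3.75797987  9.85259636] [500.70535409 -73.22498237  86.22339605]
```

View pics/wA.png

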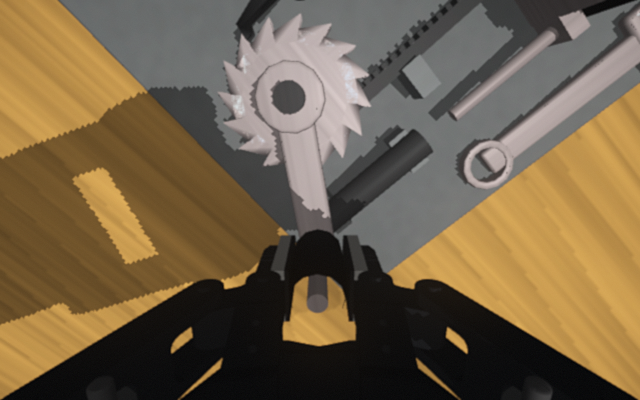

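The grip is well held and the pawl nose is at (255,12), still on the wheel. The load is on at about 7 N, so I wind on in 2 mm steps and check each time.

>>> move_arm --motion '[{"offset": [0.0002,0.001,0],"angular": [0,0,0],"jaw": 0.015},{"offset": [0.0004,0.002,0],"angular": [0,0,0],"jaw": 0.015},{"offset": [0.0004,0.002,0],"angular": [0,0,0],"jaw": 0.015}]'

```text
time_s: 7.8
eef_pos: [502.3, -74.3, 86.2]
ee_rot: [-0.001, 0.924, 0.383, -0.0]
force: [-5.7, 4.3, 11.6]
grip_width: 0.266
```

```bash
cat > q.py <<'E'
from h import *
import sys
w=cap('wrist',sys.argv[1]);s=ctrl.sense();f=s['force'];g=w['img'][0:70,180:330].mean(2)
p=s['eef_pos']-[544.5,-13.8,0]
print('ftan',f[0]*.705-f[1]*.709,'f',f.round(1),'pos',s['eef_pos'].round(1),'ang',np.degrees(np.arctan2(p[1],p[0]))%360,'r',np.hypot(*p[:2]))
m=g<45;print('dark',m.sum(),np.argwhere(m).mean(0)+[0,180], 'axis px',proj(w,[[544.5,-13.8,66]]))
E
python3 q.py wB.png; python3 -c "
import cv2,numpy as np
g=cv2.imread('pics/wA.png')[0:70,180:330].mean(2);m=g<45;print(m.sum(),np.argwhere(m).mean(0)+[0,180])"
```

```text
ftan -7.392723357829076 f [-6.8  3.7 10. ] pos [502.2 -74.3  86.2] ang 235.05907509961628 r 73.8092972517018
dark 164 [  4.76829268 224.23170732] axis px [[289.72703616  97.74649942]]
658 [ 14.87386018 252.72948328]
```

View pics/wB.png

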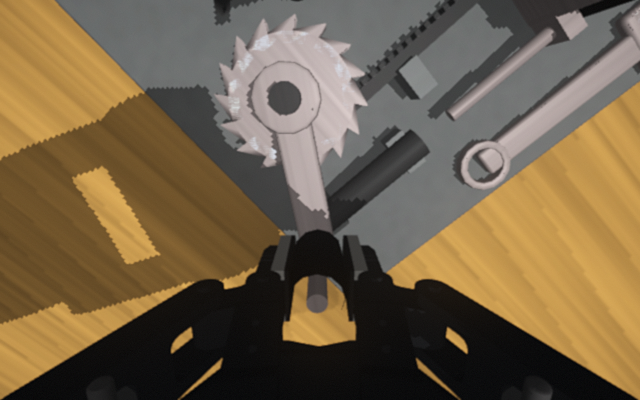

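The pawl nose has sprung out, now at about (222,15), off the teeth. The crank carries the load at about 7 N, so I ease back clockwise.

>>> move_arm --motion '[{"offset": [-0.0011,-0.0074,0],"angular": [0,0,0],"jaw": 0.015},{"offset": [-0.0015,-0.0149,0],"angular": [0,0,0],"jaw": 0.015},{"offset": [-0.0011,-0.0224,0],"angular": [0,0,0],"jaw": 0.015},{"offset": [0,-0.0298,0],"angular": [0,0,0],"jaw": 0.015},{"offset": [0.0019,-0.0371,0],"angular": [0,0,0],"jaw": 0.015}]'

```text
time_s: 8.48
eef_pos: [477.4, -46.6, 86.3]
ee_rot: [-0.001, 0.924, 0.383, -0.0]
force: [-4.8, 4.0, 11.5]
grip_width: 0.272
```

```bash
python3 q.py wC.png
```

```text
ftan -8.568450324196732 f [-6.4  5.7 11.6] pos [477.  -45.9  86.2] ang 205.42268680766847 r 74.74241417030588
dark 187 [  5.1657754  296.70053476] axis px [[370.1171009  102.31606287]]
```

>>> move_arm --motion '[{"offset": [0.0026,-0.007,0],"angular": [0,0,0],"jaw": 0.015},{"offset": [0.0058,-0.0138,0],"angular": [0,0,0],"jaw": 0.015},{"offset": [0.0098,-0.0202,0],"angular": [0,0,0],"jaw": 0.015},{"offset": [0.0143,-0.0262,0],"angular": [0,0,0],"jaw": 0.015},{"offset": [0.0194,-0.0316,0],"angular": [0,0,0],"jaw": 0.015}]'

```text
time_s: 9.15
eef_pos: [468.9, -10.3, 86.4]
ee_rot: [-0.001, 0.924, 0.383, 0.0]
force: [-5.6, 5.0, 12.2]
grip_width: 0.269
```

```bash
python3 q.py wD.png
```

```text
ftan -9.871644317309133 f [-6.2  7.8 12.5] pos [468.9  -9.6  86.3] ang 176.83292534062073 r 75.7534092266109
dark 0 [nan nan] axis px [[434.34985449 145.01228649]]q.py:6: RuntimeWarning: Mean of empty slice.
  m=g<45;print('dark',m.sum(),np.argwhere(m).mean(0)+[0,180], 'axis px',proj(w,[[544.5,-13.8,66]]))
  ret = um.true_divide(
```

>>> move_arm --motion '[{"offset": [0.0056,-0.0049,0],"angular": [0,0,0],"jaw": 0.015},{"offset": [0.0117,-0.0093,0],"angular": [0,0,0],"jaw": 0.015},{"offset": [0.0182,-0.013,0],"angular": [0,0,0],"jaw": 0.015},{"offset": [0.0251,-0.0161,0],"angular": [0,0,0],"jaw": 0.015},{"offset": [0.0322,-0.0185,0],"angular": [0,0,0],"jaw": 0.015}]'

```text
time_s: 9.82
eef_pos: [478.9, 25.8, 86.5]
ee_rot: [-0.001, 0.924, 0.383, 0.0]
force: [-4.3, 7.7, 11.7]
grip_width: 0.266
```

```bash
python3 q.py wE.png 2>/dev/null
```

```text
ftan -9.819625686806033 f [-4.3  9.6 11.5] pos [479.3  26.4  86.5] ang 148.3453469318149 r 76.56516940108416
dark 0 [nan nan] axis px [[464.15685036 209.73124406]]
```

>>> move_arm --motion '[{"offset": [0.0036,-0.0014,0],"angular": [0,0,0],"jaw": 0.015},{"offset": [0.0073,-0.0026,0],"angular": [0,0,0],"jaw": 0.015},{"offset": [0.011,-0.0032,0],"angular": [0,0,0],"jaw": 0.015},{"offset": [0.011,-0.0032,0],"angular": [0,0,0],"jaw": 0.015}]'

```text
time_s: 10.38
eef_pos: [484.9, 35.0, 86.5]
ee_rot: [0.0, 0.924, 0.383, 0.001]
force: [-2.0, 2.6, 9.0]
grip_width: 0.268
```

```bash
python3 q.py wF.png 2>/dev/null
```

```text
ftan -4.3720300193360195 f [-3.   3.2  8.6] pos [484.9  35.   86.5] ang 140.7345010900743 r 77.0418427997382
dark 0 [nan nan] axis px [[465.80295934 229.40285461]]
```

Tangential force has gone to about 0, so the plate should be home. I'll go 0.1 rad further to confirm the idle swing and look.

>>> move_arm --motion '[{"offset": [0.0037,-0.0004,0],"angular": [0,0,0],"jaw": 0.015},{"offset": [0.0075,-0.0007,0],"angular": [0,0,0],"jaw": 0.015},{"offset": [0.0075,-0.0007,0],"angular": [0,0,0],"jaw": 0.015}]'

```text
time_s: 10.8
eef_pos: [489.9, 40.7, 86.5]
ee_rot: [0.0, 0.924, 0.383, 0.001]
force: [-1.2, 2.3, 8.8]
grip_width: 0.266
```

```bash
python3 q.py wG.png 2>/dev/null; python3 - <<'E'
from h import *
c=cap('scene');t=cap('top')
# plate home face corners: top z73, x 105, y +-60 in clamp frame
th=-.055;X=np.array([545,-14.]);R=np.array([[np.cos(th),-np.sin(th)],[np.sin(th),np.cos(th)]])
pts=[[*(X+R@[x,y]),73] for x in(105,95) for y in(60,-60)]
for n,k in(('scene',c),('top',t)): print(n,proj(k,pts).round(1).tolist())
a=cv2.resize(t['img'][125:232,275:375,::-1],(400,428),interpolation=2);b=cv2.resize(c['img'][160:295,255:390,::-1],(400,400),interpolation=2)
o=np.zeros((428,800,3),np.uint8);o[:,:400]=a;o[:400,400:]=b;cv2.imwrite('pics/c5.png',o)
E
```

```text
ftan -2.0628388369049913 f [-1.4  1.5  8.5] pos [489.8  40.7  86.5] ang 135.10695614504903 r 77.21894821793998
dark 0 [nan nan] axis px [[464.98961411 242.82181577]]
scene [[342.0, 228.0], [295.6, 221.2], [342.6, 224.9], [296.4, 218.2]]
top [[308.4, 170.2], [344.7, 171.4], [308.3, 173.2], [344.7, 174.4]]
```

View pics/c5.png

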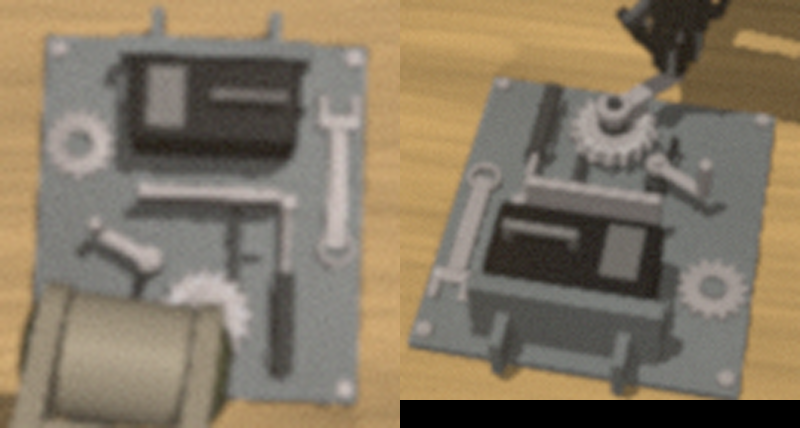

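The plate is at home: its bar is at crop row 190, which is pixel row 172.5 against the predicted 170–174. The lever is released, the pawl is out, and the crank swings idle. I'll let go and lift straight up.

>>> move_arm --motion '[{"offset": [0,0,0],"angular": [0,0,0],"jaw": 0.03},{"offset": [0,0,0],"angular": [0,0,0],"jaw": 0.05},{"offset": [0,0,0],"angular": [0,0,0],"jaw": 0.055},{"offset": [0,0,-0.02],"angular": [0,0,0],"jaw": 0.055},{"offset": [0,0,-0.06],"angular": [0,0,0],"jaw": 0.055}]'

```text
time_s: 11.58
eef_pos: [488.5, 40.4, 145.0]
ee_rot: [-0.001, 0.924, 0.383, -0.001]
force: [0.2, 0.6, -0.1]
grip_width: 0.639
```

>>> move_arm --motion '[{"offset": [-0.03,0,-0.05],"angular": [0,0,0],"jaw": 0.055},{"offset": [-0.06,0,-0.1],"angular": [0,0,0],"jaw": 0.055},{"offset": [-0.09,0,-0.12],"angular": [0,0,0],"jaw": 0.055},{"offset": [-0.09,0,-0.12],"angular": [0,0,0],"jaw": 0.055},{"offset": [-0.09,0,-0.12],"angular": [0,0,0],"jaw": 0.055}]'

```text
time_s: 12.2
eef_pos: [425.7, -23.1, 264.8]
ee_rot: [-0.0, 0.924, 0.383, -0.0]
force: [-0.5, 0.2, -0.1]
grip_width: 0.644
```

```bash
python3 - <<'E'
from h import *
c=cap('scene');t=cap('top');s=ctrl.sense();print(s['force'],s['eef_pos'],s['time_s'],s['dq'].round(3))
a=cv2.resize(t['img'][125:232,275:375,::-1],(400,428),interpolation=2);b=cv2.resize(c['img'][160:295,255:390,::-1],(400,400),interpolation=2)
o=np.zeros((428,800,3),np.uint8);o[:,:400]=a;o[:400,400:]=b;cv2.imwrite('pics/c6.png',o)
E
```

```text
[-0.5809659   0.0488987   0.03884934] [425.79390283 -22.85460664 264.47442116] 12.3 [ 0.003  0.003 -0.002 -0.002  0.002 -0.   ]
```

View pics/c6.png

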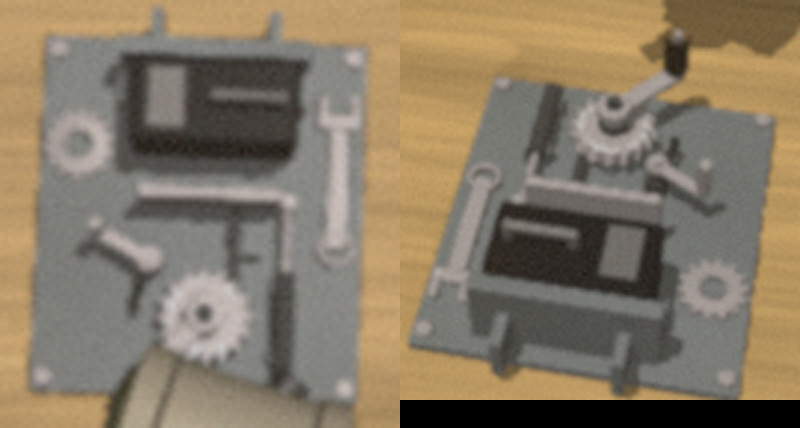

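The arm is clear. The plate is unchanged after letting go (row 190), the lever is released, the pawl is off the wheel, and the battery, cog and spanner have not moved. I'm handing in.

```bash
python3 -c "
from rig import ctrl
print(ctrl.finish_job())"
```

```text
the job is handed in; nothing more can be done
None
```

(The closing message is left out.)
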